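Load the last tube and clamp the shaker carrier to the click

TASK

Stand the loose capped sample tube upright, fully down, in the empty cup on the shaker. Then tighten the shaker's clamp by turning its black knob clockwise (seen from above) until the knob's torque clutch clicks, and stop there - one click is right, two do no harm, three is too many. Let go of everything and leave the bottle, the pipette tip box and the pipette where they are.

Things in the scene. Friction and masses are not known exactly. Their poses are not given: they have to be found in the camera images.
- tube: the loose capped sample tube, standing upright on the bench: translucent grey body 18 mm diameter, white cap 22 mm diameter from 50 to 66 mm height, 66 mm tall in all, about 25 g, foot tapered to 15 mm. Origin: centre of its underside; z: along the tube, up.
- open_cup_floor (a point): centre of the inner floor of the empty cup, where the tube's underside goes; 66 mm above the bench. The cup is round dark grey plastic, outside 36 mm, bore 23 mm, rim 28 mm above this point. It is one of three in a row, 42 mm apart along the shaker's y; the other two hold fixed tubes of the same kind, cap tops 66 mm above this height. Any of the three may be the empty one.
- shaker: bench shaker, white housing 180 mm (x) by 280 mm (y), fixed; deck 50 mm above the bench. Origin: centre of its underside. On the deck an aluminium carrier plate (top at 58 mm) with cups at x = 0, y = +12, +54, +96 mm; the clamp post with the knob at x = 0, y = -85 mm. A steel strap under the knob goes down onto the carrier's edge as the screw turns.
- knob_grip (a point): point on the knob's vertical axis, at the grip (TCP) height, 130 mm above the bench. Black knob: disc 37 mm across, on it an upright bar 44 mm long, 14 mm thick, top 12 mm above this point, foot 26 mm below. x along the bar (white mark on its +x half), z up; turns with the knob. Below it an aluminium collar, 52 mm, fixed to the screw; its black tick is in line with the mark until the clutch slips.
- screw (a joint): angle of the clamp screw and collar, rad, growing clockwise from above; 1.5 is fully home, where the strap sits on the carrier and the screw stops dead. Starts between 0.2 and 0.9. Needs 0.05 N m and stays where it is left.
- clutch (a joint): angle of the knob ahead of the collar, rad, clockwise from above; 0 at the start and near 0 while the screw turns freely. With the screw home, at about 0.2 N m the clutch slips and snaps into its next notch: one click = 0.524 rad, two = 1.047. It stays in its notch when let go. Turned back, the knob unscrews or ratchets back.
- bottle: bystander: amber bottle 64 mm diameter, 130 mm tall, loose; origin at the centre of its underside
- tip_box: bystander: grey pipette tip box 120 by 80 by 58 mm, loose; origin at the centre of its underside
- pipette: bystander: white pipette lying on the bench along its x axis, 225 mm long, 26 mm high, loose; origin on its underside near the middle

How it is judged:
By the outcome, as a careful person would: the job done as asked, in the order asked, and still so for the second after the job is handed in, with the robot touching nothing.
It also fails if it takes over 56 s, if anything falls off the work surface, if the arm or the gripper's body presses on something with over 40 N, if the wrist force passes 120 N, or if a joint passes its speed limit or range.

ROBOT

A 7-joint arm with a two-finger parallel gripper is mounted at the origin on the work surface. World frame = base frame: x ahead of the robot, y to its left, z up, the work surface at z = 0. Lengths are in mm, angles in rad, forces in N, time in s.
With the tool pointing down it reaches from about 400 to 875 mm from the base axis. Payload 4.4 kg.
Tool frame: the origin (TCP) lies between the finger pads, 19 mm behind the fingertips; this is the grasp point; z points along the fingers, y is the line along which they close (so a half turn about z gives the same grasp; the last joint's range is limited). The gripper opens to 85 mm and grips with 20 to 120 N. Pads are 22 mm wide; open, the fingers measure 114 mm over their backs; the gripper's body (76 mm by 85 mm) begins 54 mm behind the grasp point. The pads swing forward as they close: fully open they stand 13 mm farther back than shut.
Start: joints at [-1.401, 0.628, 0.038, 1.517, -0.027, 0.996, -0.02], TCP at [151.829, 632.033, 250.013] pointing down, gripper open.
Joint ranges: [-3.06, 3.06], [-0.37, 2.12], [-1.25, 1.32], [0.18, 2.47], [-1.1, 4.24], [0.23, 1.98], [-2.94, 2.94]. Speed limits (rad/s): [2.57, 2.57, 3.14, 3.14, 3.14, 3.14, 3.14].

INTERFACE

Orientations are given as [roll, pitch, yaw] about the fixed x, y, z axes, in that order (R = Rz(yaw) Ry(pitch) Rx(roll)).
In Python, from cell import ctrl, vision gives the robot as it stands (ctrl), with the cameras (vision).
- The arm moves only by the shell command python3 nudge.py, which reads ROWS from standard input. ROWS is a JSON list that holds a single list of rows (three levels of brackets), with 1 to 12 rows, each of 7 numbers: dx, dy, dz in shares of the most that a row can go, 1 being 50 mm, then a rotation vector rx, ry, rz in units of 0.25 rad, then the finger opening in mm; each row shifts and turns the commanded pose from where the row before left it, along the tool's axes as they then stand; what a row does not reach is not made up. A row lasts 1/10 s, in which the tool goes at most 50 mm and 0.15 rad, less where a joint would pass 70% of its speed; a pose out of reach is approached as far as the arm can. The fingers move at their own pace and stop on an object; the grip force is fixed at half the most. Time passes only in rows, so rows that do not move let the fingers close. It prints the time, the measured TCP pose, the force, the opening and the grip force at its end. Input that does not fit is refused with a message, and nothing moves.
- ctrl.read_state(): the state, without advancing time (a new reading comes with each control period).
- vision.get_image(name): name is "side" or "top"; returns the picture (400x640x3 uint8, blue, green, red); there is no depth.
- vision.calibration(name): a dict with "fx", "fy", "cx", "cy" (pixels), "k1" (the pictures are not rectified: a ray, as slopes to the right and down, at radius r is drawn at 1 + k1 r^2 times it, then the intrinsics apply), "rvec" (rotation vector, rad) and "tvec" (3), from world to camera coordinates, as OpenCV has them. Camera axes: x right, y down, z forward; pixel columns grow to the right and rows downward; lengths in mm; the calibration is good to about 2 mm. A picture is of the moment at which its call begins. calibration takes no time and is no camera call.
- ctrl.finish_job(): hands the job in; it is judged then, once.
The state is a dict: "clock": time; "qpos": joint angles; "qd": joint speeds; "tau": joint torques, N m; "eef_pos": TCP position; "tool_rot": TCP orientation; "force": force on the tool from outside, world axes, zero at the start; "torque": the same for the moment, N m; "width": finger opening in mm; "gripper_force": force on a finger pad.
Only numpy, scipy, OpenCV 4.12 (cv2) and the standard library are available. Lean on these libraries where they do the work, as an engineer would, in place of code of your own. Each camera call takes 0.05 s, during which the arm holds its last target. There are 200 camera calls.

## Working session

There is one attempt and no reset: what is moved stays moved. The work goes in short steps, Python scripts to look and compute and a shell command to move; the robot and the scene stay as the last step left them, time stands still between calls to the robot, and variables do not carry over. Pictures are saved under pics/ and viewed, at most 10 in all, crops included, and the job is handed in when it is done.

```bash
ls; mkdir -p pics; cat > h.py <<'E'
import numpy as np, cv2
from cell import ctrl, vision
def cal(n):
    c=vision.calibration(n); K=np.array([[c['fx'],0,c['cx']],[0,c['fy'],c['cy']],[0,0,1.]])
    return K,np.array([c['k1'],0,0,0,0.]),np.array(c['rvec'],float),np.array(c['tvec'],float)
def ray(n,uv):
    K,d,r,t=cal(n); R=cv2.Rodrigues(r)[0]
    p=cv2.undistortPoints(np.array([[uv]],float),K,d)[0,0]
    return -R.T@t, R.T@np.array([p[0],p[1],1])
def atz(n,uv,z):
    o,v=ray(n,uv); return o+v*(z-o[2])/v[2]
def tri(a,b):
    o1,v1=ray('top',a); o2,v2=ray('side',b); v1/=np.linalg.norm(v1); v2/=np.linalg.norm(v2)
    s=np.linalg.lstsq(np.c_[v1,-v2],o2-o1,rcond=None)[0]
    p,q=o1+s[0]*v1,o2+s[1]*v2; return (p+q)/2,np.linalg.norm(p-q)
def proj(n,P):
    K,d,r,t=cal(n); return cv2.projectPoints(np.array(P,float).reshape(-1,1,3),r,t,K,d)[0][:,0]
E
python3 - <<'E'
from h import *
for n in('top','side'):
    cv2.imwrite(f'pics/{n}0.png',vision.get_image(n)); print(n,ray(n,(320,200)))
s=ctrl.read_state(); print(s)
E
```

```text
cell.py
nudge.py
pics
top (array([ 534.08402633,  -73.01926302, 1477.69785552]), array([ 0.06569503,  0.01595903, -0.99780129]))
side (array([321.98486718, 747.20526424, 638.84739364]), array([ 0.28730839, -0.80924631, -0.51246783]))
{'clock': 0.1, 'qpos': array([-1.40077855,  0.62926222,  0.03845687,  1.51824879, -0.0270427 ,
        0.99630126, -0.02000175]), 'qd': array([-9.21338813e-04, -3.40352267e-03,  1.37826042e-03, -3.19052631e-03,
       -2.30357484e-04, -7.90363558e-05, -8.72973354e-04]), 'tau': array([ 4.50780193e-03, -5.64536369e+01,  1.23060454e+00, -1.93972743e+01,
        1.12584379e-02,  5.40744164e-03,  2.92682512e-05]), 'eef_pos': array([151.70827856, 631.51385778, 249.18180733]), 'tool_rot': array([-3.13989078e+00, -1.14772876e-05,  2.90574053e+00]), 'force': array([-0.662715  ,  0.99028562, -0.3458376 ]), 'torque': array([-0.0196665 , -0.01137803, -0.03187673]), 'gripper_force': 0.0, 'width': 85.31335866859206}
```

View pics/top0.png

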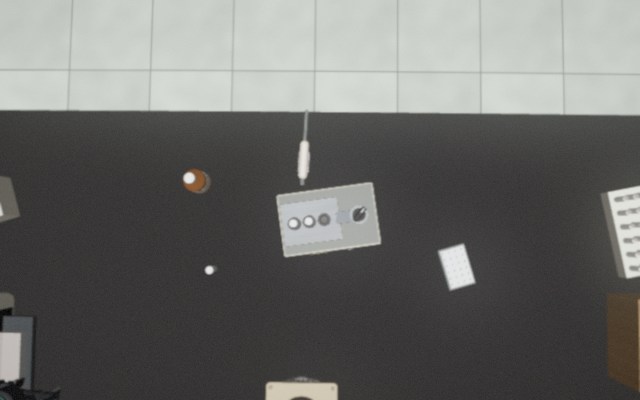

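View pics/side0.png

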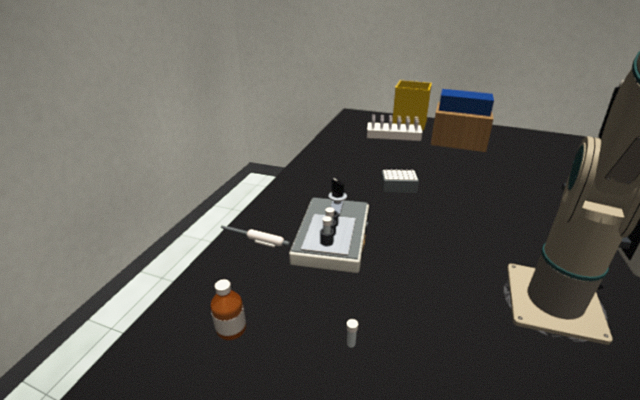

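Top view: tube cap at about (210,270), cups at (293,223), (309,221) and (324,219, the empty one), knob at (359,214). Side view: tube cap at (352,322), shaker around (330,235). Next I'll enlarge these.

```bash
python3 - <<'E'
from h import *
t=cv2.imread('pics/top0.png'); s=cv2.imread('pics/side0.png')
def crop(im,u,v,w,h,k): return cv2.resize(im[v:v+h,u:u+w],None,fx=k,fy=k,interpolation=cv2.INTER_CUBIC)
# top row: top shaker (270..390 x 180..260) at 5 => 600x400 ; tube top 195..225 x255..285 at 6 =180
out=np.zeros((600,800,3),np.uint8)
out[:270,:390]=crop(t,280,190,130,90,3)[:, :390]
a=crop(t,195,252,40,36,5); out[:180,400:600]=a
a=crop(s,335,312,36,40,5); out[:200,610:790]=a
a=crop(s,300,170,80,80,4); out[275:595,0:320]=a
a=crop(t,340,195,40,40,8); out[275:595,330:650]=a
cv2.imwrite('pics/c0.png',out)
E
```

```text
(no output)
```

View pics/c0.png

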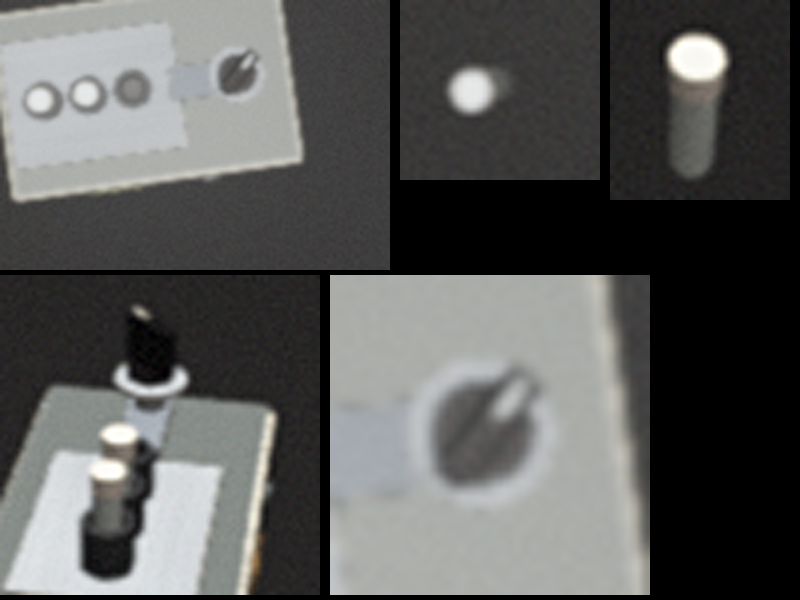

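```bash
python3 - <<'E'
from h import *
np.set_printoptions(precision=1,suppress=True)
print('tube',tri((208.6,269.8),(352.2,323)),atz('top',(208.6,269.8),66))
A=tri((293.3,222.7),(326.6,218.4));B=tri((309,221.3),(329.6,210.1));print('caps',A,B)
a=atz('top',(293.3,222.7),132);b=atz('top',(309,221.3),132);c=atz('top',(323.7,219.3),94)
print(a,b,c,'extrap',2*b-a)
print('shaker',[atz('top',p,50) for p in((276.5,195.5),(372.5,182.5),(380.5,243.5),(284.5,256.5))])
k=tri((358.9,214.3),(337.4,195.4));print('collar',k,atz('top',(358.9,214.3),101))
m=atz('top',(362.7,209.3),142); print('mark',m, 'tip',atz('top',(365.5,206),142))
print('yaw',np.arctan2(*(m-atz('top',(358.9,214.3),101))[1::-1]))
E
```

```text
tube (array([427.3, 262.1,  64.6]), np.float64(2.740589439975532)) [426.1 261.5  66. ]
caps (array([561.7,  20.3, 128.9]), np.float64(2.357125640362697)) (array([566.8, -21.8, 126.9]), np.float64(3.9569144271516548))
[560.5  19.7 132. ] [564.8 -22.6 132. ] [571.7 -61.8  94. ] extrap [569.1 -64.8 132. ]
shaker [array([639.6,  74.8,  50. ]), array([ 680.1, -200.1,   50. ]), array([ 505.9, -224.1,   50. ]), array([465.5,  49. ,  50. ])]
collar (array([ 588. , -159. ,   91.5]), np.float64(2.5264194044887422)) [ 586.5 -158.7  101. ]
mark [ 598.4 -166.2  142. ] tip [ 607.3 -173.6  142. ]
yaw -0.5604795127133728
```

Shaker centre is about (573,-75) with yaw 0.147. The empty cup is at about (571,-63), the knob at (586,-159) with its bar yaw near -0.56, and the tube at (426.7,261.8). First I'll turn the tool to the shaker's yaw, then go over the tube.

Units first: shifts go in shares of 50 mm and turns go in units of 0.25 rad. So 0.1485 rad is 0.594.

```bash
echo '[[[0,0,0,0,0,0.594,85],[0,0,0,0,0,0.594,85],[0,0,0,0,0,0.594,85],[0,0,0,0,0,0.594,85],[0,0,0,0,0,0.594,85],[0,0,0,0,0,0.594,85],[0,0,0,0,0,0.594,85],[0,0,0,0,0,0.594,85]]]' | python3 nudge.py; echo '[[[-0.8,0.434,0,0,0,0,85],[-0.8,0.434,0,0,0,0,85],[-0.8,0.434,0,0,0,0,85],[-0.8,0.434,0,0,0,0,85],[-0.8,0.434,0,0,0,0,85],[-0.8,0.434,0,0,0,0,85],[-0.8,0.434,0,0,0,0,85],[-0.8,0.434,0,0,0,0,85],[-0.8,0.434,0,0,0,0,85],[-0.8,0.434,0,0,0,0,85],[0,0,0,0,0,0,85]]]' | python3 nudge.py; cat >> h.py <<'E'
from scipy.spatial.transform import Rotation as Ro
def to(P,yaw=None):
    s=ctrl.read_state(); R=Ro.from_euler('xyz',s['tool_rot']).as_matrix()
    print('tool delta',np.round(R.T@(np.array(P)-s['eef_pos']),1),'drz',None if yaw is None else round(s['tool_rot'][2]-yaw,3),'pos',np.round(s['eef_pos'],1),'rot',np.round(s['tool_rot'],3),'F',np.round(s['force'],1),'Mz',round(s['torque'][2],3),'q1,7',s['qpos'][[0,6]].round(2),'w',round(s['width'],1),round(s['gripper_force'],1),s['clock'])
E
python3 -c "
from h import *
to((426.7,261.8,58),1.718)"
```

```text
clock: 0.9
eef_pos: [151.6, 631.7, 249.5]
tool_rot: [-3.141, 0.001, 1.712]
force: [-0.3, 0.6, 0.3]
width: 85.1
gripper_force: 0.0
clock: 2.0
eef_pos: [429.3, 261.3, 250.4]
tool_rot: [3.139, 0.003, 1.706]
force: [-0.2, 0.1, -0.2]
width: 85.1
gripper_force: 0.0
tool delta [  1.5  -2.9 192.4] drz -0.012 pos [429.3 261.3 250.4] rot [3.139e+00 3.000e-03 1.706e+00] F [-0.2  0.1 -0.2] Mz 0.023 q1,7 [-0.88 -0.23] w 85.1 0.0 2.0
```

In the tool's units: 45 mm is 0.9, 40 mm is 0.8, -0.012 rad is -0.048.

```bash
echo '[[[0.03,-0.05,0.8,0,0,-0.048,85],[0,0,0.9,0,0,0,85],[0,0,0.9,0,0,0,85],[0,0,0.8,0,0,0,60],[0,0,0.44,0,0,0,60],[0,0,0,0,0,0,60]]]' | python3 nudge.py; python3 -c "
from h import *
to((426.7,261.8,58),1.718)
a=cv2.resize(vision.get_image('top')[245:295,185:235],None,fx=8,fy=8,interpolation=cv2.INTER_CUBIC)
b=cv2.resize(vision.get_image('side')[290:360,310:390],None,fx=5,fy=5,interpolation=cv2.INTER_CUBIC)
o=np.zeros((400,800,3),np.uint8);o[:,:400]=a;o[:350,400:]=b
cv2.imwrite('pics/g0.png',o)"
```

```text
clock: 2.6
eef_pos: [420.1, 268.3, 55.1]
tool_rot: [-3.135, 0.002, 1.73]
force: [-0.9, -0.4, 0.3]
width: 59.5
gripper_force: 0.0
tool delta [-7.5  5.5 -2.9] drz 0.012 pos [420.1 268.3  55.1] rot [-3.135e+00  2.000e-03  1.730e+00] F [-0.9 -0.4  0.3] Mz 0.001 q1,7 [-0.75 -0.08] w 59.5 0.0 2.6
```

View pics/g0.png

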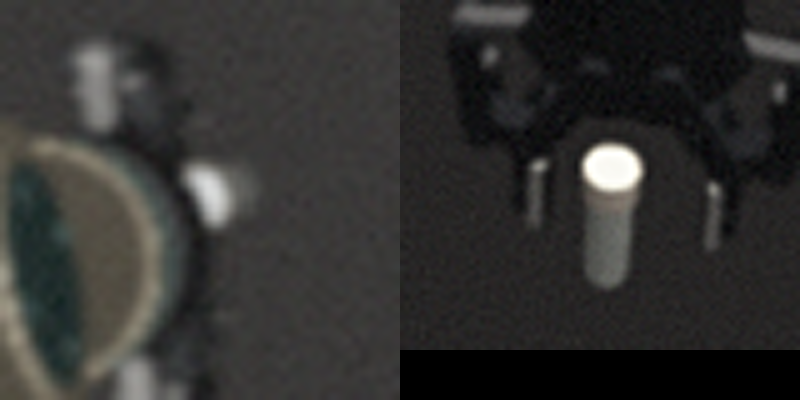

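Tube stands between the open fingers, slightly off the pad centre: gripper about 7 mm too far +y. Correcting, then closing.

```bash
echo '[[[-0.07,0.05,-0.02,0,0,0.04,60],[-0.07,0.05,-0.02,0,0,0,60],[0,0,0,0,0,0,60],[0,0,0,0,0,0,60]]]' | python3 nudge.py;python3 -c "
from h import *
to((426.7,261.8,58),1.718)"
```

```text
clock: 3.1
eef_pos: [428.9, 263.2, 60.8]
tool_rot: [3.14, -0.001, 1.719]
force: [0.7, -0.7, 0.4]
width: 59.9
gripper_force: 0.0
tool delta [-1.1 -2.4  2.8] drz 0.001 pos [428.9 263.2  60.8] rot [ 3.140e+00 -1.000e-03  1.719e+00] F [ 0.7 -0.7  0.4] Mz 0.053 q1,7 [-0.74 -0.08] w 59.9 0.0 3.1
```

```bash
for i in 1 2; do echo '[[[0,0,0,0,0,0,40],[0,0,0,0,0,0,40]]]' | python3 nudge.py; done
```

```text
clock: 3.3
eef_pos: [428.3, 263.2, 60.1]
tool_rot: [3.142, -0.0, 1.72]
force: [-0.4, -0.5, 0.1]
width: 39.9
gripper_force: 0.0
clock: 3.5
eef_pos: [428.3, 263.1, 59.9]
tool_rot: [-3.141, 0.0, 1.72]
force: [-0.4, 0.1, 0.6]
width: 40.2
gripper_force: 0.0
```

In the tool's units: 2 mm is 0.04, -1.8 mm is -0.036.

```bash
echo '[[[-0.02,-0.036,0.04,0,0,0,40],[0,0,0,0,0,0,40],[0,0,0,0,0,0,30],[0,0,0,0,0,0,15],[0,0,0,0,0,0,10],[0,0,0,0,0,0,10],[0,0,0,0,0,0,10]]]' | python3 nudge.py
```

```text
clock: 4.2
eef_pos: [427.0, 261.9, 58.1]
tool_rot: [3.141, -0.0, 1.72]
force: [0.1, -0.2, 1.7]
width: 19.5
gripper_force: 58.5
```

In the tool's units: 11 mm is 0.22, -45 mm is -0.9.

```bash
echo '[[[0,0,-0.4,0,0,0,10],[0,0,-0.9,0,0,0,10],[0,0,-0.9,0,0,0,10],[-0.4,0.12,-0.9,0,0,0,10],[-0.8,0.22,-0.6,0,0,0,10],[-0.86,0.22,0,0,0,0,10],[-0.86,0.22,0,0,0,0,10],[-0.86,0.22,0,0,0,0,10],[-0.86,0.22,0,0,0,0,10],[-0.86,0.24,0,0,0,0,10],[-0.8,0.24,0,0,0,0,10],[-0.56,0.18,0,0,0,0,10]]]' | python3 nudge.py; echo '[[[0,0,0,0,0,0,10],[0,0,0,0,0,0,10],[0,0,0,0,0,0,10],[0,0,0,0,0,0,10]]]' | python3 nudge.py; python3 -c "
from h import *
to((571,-63.5,190),1.718)"
```

```text
clock: 5.4
eef_pos: [570.6, -66.0, 242.2]
tool_rot: [-3.141, 0.001, 1.717]
force: [-0.8, -0.4, 0.3]
width: 19.5
gripper_force: 58.6
clock: 5.8
eef_pos: [569.8, -60.7, 242.1]
tool_rot: [-3.141, -0.001, 1.722]
force: [0.1, -0.5, -0.4]
width: 19.9
gripper_force: 58.6
tool delta [-3.   0.8 52.1] drz 0.004 pos [569.8 -60.7 242.1] rot [-3.141e+00 -1.000e-03  1.722e+00] F [ 0.1 -0.5 -0.4] Mz 0.03 q1,7 [-0.19  0.46] w 19.9 58.6 5.8
```

```bash
echo '[[[-0.06,0.016,0.6,0,0,0,10],[0,0,0.6,0,0,0,10],[0,0,0.34,0,0,0,10],[0,0,0,0,0,0,10],[0,0,0,0,0,0,10],[0,0,0,0,0,0,10],[0,0,0,0,0,0,10]]]' | python3 nudge.py; python3 -c "
from h import *
to((571,-63.5,165),1.718)
a=cv2.resize(vision.get_image('side')[170:250,290:380],None,fx=7,fy=7,interpolation=cv2.INTER_CUBIC)
cv2.imwrite('pics/p0.png',a)
P=ctrl.read_state()['eef_pos']
print('pred foot/floor/rim',(proj('side',[P-[0,0,58],[571,-63.5,66],[571,-63.5,94],[564.9,-21.7,132],[558.7,19.8,132]])-[290,170])*7)"
```

```text
clock: 6.5
eef_pos: [572.2, -65.3, 166.5]
tool_rot: [3.139, 0.0, 1.72]
force: [0.1, 0.4, -1.0]
width: 19.4
gripper_force: 58.7
tool delta [ 1.9 -1.   1.5] drz 0.002 pos [572.2 -65.3 166.5] rot [3.139 0.    1.72 ] F [ 0.1  0.4 -1. ] Mz -0.053 q1,7 [-0.15  0.51] w 19.4 58.7 6.5
pred foot/floor/rim [[304.01043265 262.02560316]
 [303.75718566 356.25896261]
 [304.7983654  296.35963641]
 [287.65556192 270.37262496]
 [268.15511529 332.61643014]]
```

View pics/p0.png

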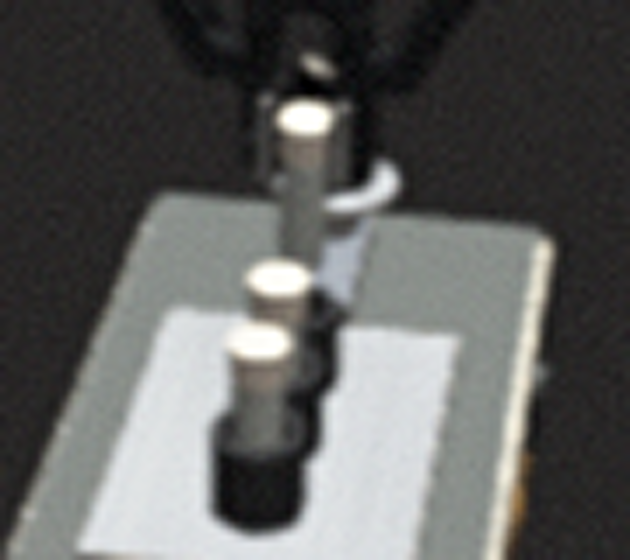

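Tube hangs upright in the fingers with its cap top at (306,118) in the crop. The fixed caps are at (280,281) and (261,344). I'll compare all three with their predicted positions.

```bash
echo '[[[0,0,0,0,0,0,10],[0,0,0,0,0,0,10],[0,0,0,0,0,0,10]]]' | python3 nudge.py; python3 -c "
from h import *
to((571,-63.5,165),1.718)
P=ctrl.read_state()['eef_pos']
im=vision.get_image('side')
g=cv2.cvtColor(im,cv2.COLOR_BGR2GRAY)
n,l,st,c=cv2.connectedComponentsWithStats((g>200).astype(np.uint8))
for i in range(1,n):
  if st[i,4]>12 and 315<c[i][0]<345 and 175<c[i][1]<230: print(c[i],st[i,2:])
print(proj('side',[P+[0,0,8],[564.9,-21.7,132],[558.7,19.8,132]]))
print('mm/px',proj('side',[P+[10,0,8],P+[0,10,8],P+[0,0,18]])-proj('side',[P+[0,0,8]]))"
```

```text
clock: 6.85
eef_pos: [571.5, -65.4, 165.4]
tool_rot: [3.141, -0.0, 1.72]
force: [-0.1, 0.1, -0.3]
width: 19.7
gripper_force: 58.7
tool delta [ 2.  -0.2  0.4] drz 0.002 pos [571.5 -65.4 165.4] rot [ 3.141 -0.     1.72 ] F [-0.1  0.1 -0.3] Mz -0.009 q1,7 [-0.15  0.51] w 19.7 58.7 6.85
[333.52380952 186.85714286] [ 8  4 21]
[341.66666667 197.4       ] [ 8  5 15]
[329.1875  209.28125] [ 9  5 32]
[[334.01030054 186.28727037]
 [331.0936517  208.62466071]
 [328.30787361 217.51663288]]
mm/px [[-3.64746849 -0.59750853]
 [-1.16579648  1.75829333]
 [ 0.05728744 -3.38337649]]
```

The held tube sits about 2 mm off in x relative to the row, so I'll target (572.6,-62.8) and lower gradually.

In the tool's units: 4 mm is 0.08, 2.4 mm is 0.048.

```bash
echo '[[[0.048,0.03,0,0,0,0,10],[0,0,0,0,0,0,10],[0,0,0.1,0,0,0,10],[0,0,0.1,0,0,0,10],[0,0,0.1,0,0,0,10],[0,0,0.08,0,0,0,10],[0,0,0,0,0,0,10],[0,0,0,0,0,0,10],[0,0,0,0,0,0,10]]]' | python3 nudge.py; python3 -c "
from h import *
to((572.6,-62.8,124),1.718)"
```

```text
clock: 7.8
eef_pos: [572.8, -62.9, 146.4]
tool_rot: [3.141, 0.0, 1.72]
force: [-0.6, -1.1, -0.1]
width: 19.9
gripper_force: 58.7
tool delta [ 0.1 -0.2 22.4] drz 0.002 pos [572.8 -62.9 146.4] rot [3.141 0.    1.72 ] F [-0.6 -1.1 -0.1] Mz 0.003 q1,7 [-0.14  0.51] w 19.9 58.7 7.8
```

In the tool's units: 5 mm is 0.1, 4 mm is 0.08.

```bash
echo '[[[0,0,0.1,0,0,0,10],[0,0,0.1,0,0,0,10],[0,0,0.1,0,0,0,10],[0,0,0.08,0,0,0,10],[0,0,0,0,0,0,10],[0,0,0,0,0,0,10],[0,0,0,0,0,0,10]]]' | python3 nudge.py; echo '[[[0,0,0.03,0,0,0,10],[0,0,0.02,0,0,0,10],[0,0,0.02,0,0,0,10],[0,0,0,0,0,0,10],[0,0,0,0,0,0,10]]]' | python3 nudge.py
```

```text
clock: 8.5
eef_pos: [572.7, -62.9, 127.4]
tool_rot: [3.141, 0.0, 1.72]
force: [-0.5, -0.4, 0.2]
width: 19.8
gripper_force: 58.7
clock: 9.0
eef_pos: [572.8, -62.9, 124.1]
tool_rot: [3.141, 0.0, 1.72]
force: [0.1, 0.1, 4.0]
width: 19.7
gripper_force: 58.9
```

Contact with the cup floor at the expected height. Release and rise.

In the tool's units: -40 mm is -0.8, -20 mm is -0.4.

```bash
echo '[[[0,0,0,0,0,0,45],[0,0,0,0,0,0,45],[0,0,0,0,0,0,45],[0,0,0,0,0,0,45],[0,0,-0.4,0,0,0,45],[0,0,-0.8,0,0,0,45],[0,0,-0.8,0,0,0,60],[0,0,0,0,0,0,60],[0,0,0,0,0,0,60]]]' | python3 nudge.py; python3 -c "
from h import *
to((587,-159,230),2.58)
a=cv2.resize(vision.get_image('side')[170:250,290:380],None,fx=7,fy=7,interpolation=cv2.INTER_CUBIC)
cv2.imwrite('pics/r0.png',a)"
```

```text
clock: 9.9
eef_pos: [573.0, -62.7, 224.6]
tool_rot: [3.14, 0.0, 1.72]
force: [-0.9, 0.4, -1.7]
width: 59.7
gripper_force: 0.0
tool delta [-97.3  -0.5  -5.4] drz -0.86 pos [573.  -62.7 224.6] rot [3.14 0.   1.72] F [-0.9  0.4 -1.7] Mz 0.014 q1,7 [-0.18  0.47] w 59.7 0.0 9.9
```

View pics/r0.png

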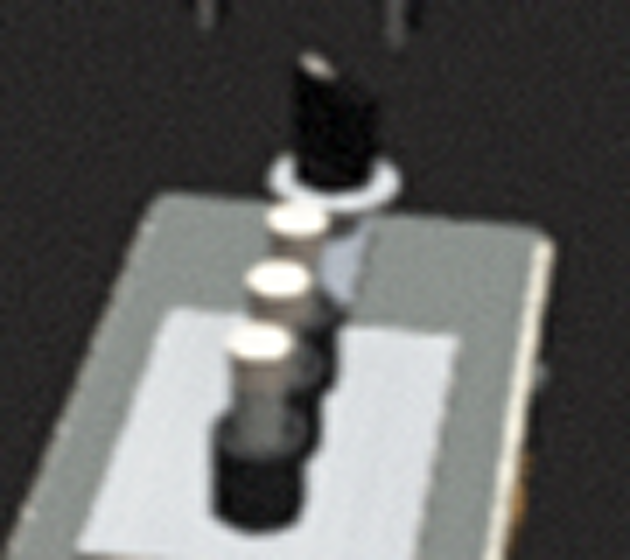

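The tube is fully down: cap at (299,220), in line and level with the fixed caps at (280,281) and (261,344). Now over the knob.

In the tool's units: -32 mm is -0.64, -0.4 mm is -0.008, -0.137 rad is -0.548.

```bash
echo '[[[-0.66,0,0,0,0,0,60],[-0.64,0,0,0,0,0,60],[-0.64,-0.008,0,0,0,0,60],[0,0,0,0,0,-0.548,60],[0,0,0,0,0,-0.548,60],[0,0,0,0,0,-0.548,60],[0,0,0,0,0,-0.548,60],[0,0,0,0,0,-0.548,60],[0,0,0,0,0,-0.548,60],[0,0,0,0,0,0,60],[0,0,0,0,0,0,60],[0,0,0,0,0,0,60]]]' | python3 nudge.py; python3 -c "
from h import *
to((587,-158.7,130),2.54)"
```

```text
clock: 11.15
eef_pos: [586.2, -158.7, 223.0]
tool_rot: [-3.141, -0.001, 2.539]
force: [0.5, 0.4, 0.1]
width: 60.1
gripper_force: 0.0
tool delta [-0.8  0.5 93. ] drz -0.001 pos [ 586.2 -158.7  223. ] rot [-3.141e+00 -1.000e-03  2.539e+00] F [0.5 0.4 0.1] Mz -0.072 q1,7 [0.13 1.28] w 60.1 0.0 11.15
```

```bash
echo '[[[-0.016,0.01,0.6,0,0,0,60],[0,0,0.6,0,0,0,60],[0,0,0.4,0,0,0,60],[0,0,0.16,0,0,0,50],[0,0,0.1,0,0,0,50],[0,0,0,0,0,0,50],[0,0,0,0,0,0,50],[0,0,0,0,0,0,50]]]' | python3 nudge.py; python3 -c "
from h import *
to((587,-158.7,130),2.54)
a=cv2.resize(vision.get_image('side')[160:220,300:380],None,fx=8,fy=8,interpolation=cv2.INTER_CUBIC)
cv2.imwrite('pics/k0.png',a)"
```

```text
clock: 11.95
eef_pos: [588.2, -159.0, 131.9]
tool_rot: [3.141, 0.002, 2.542]
force: [-0.2, -0.0, 0.9]
width: 49.8
gripper_force: 0.0
tool delta [ 1.2 -0.4  1.9] drz 0.002 pos [ 588.2 -159.   131.9] rot [3.141e+00 2.000e-03 2.542e+00] F [-0.2 -0.   0.9] Mz -0.034 q1,7 [0.15 1.29] w 49.8 0.0 11.95
```

View pics/k0.png

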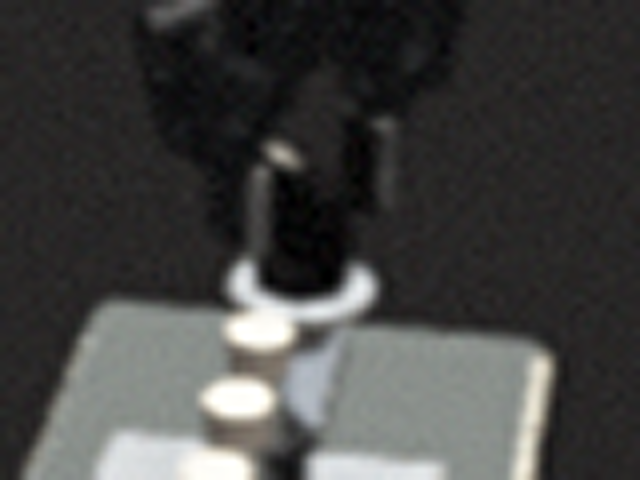

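The bar lies between the fingers (left pad at (262,205), right at (385,165), mark at (282,155)). Closing.

In the tool's units: 1 mm is 0.02, -0.4 mm is -0.008.

```bash
echo '[[[0.02,-0.008,0.02,0,0,0,40],[0,0,0,0,0,0,30],[0,0,0,0,0,0,20],[0,0,0,0,0,0,10],[0,0,0,0,0,0,5],[0,0,0,0,0,0,5],[0,0,0,0,0,0,5],[0,0,0,0,0,0,5]]]' | python3 nudge.py; python3 -c "
from h import *
to((587,-158.7,130),2.54);print(ctrl.read_state()['torque'])"
```

```text
clock: 12.8
eef_pos: [587.8, -156.4, 130.3]
tool_rot: [3.139, 0.0, 2.543]
force: [1.2, 5.5, 3.2]
width: 12.7
gripper_force: 59.9
tool delta [-0.7 -2.3  0.3] drz 0.003 pos [ 587.8 -156.4  130.3] rot [3.139 0.    2.543] F [1.2 5.5 3.2] Mz -0.042 q1,7 [0.15 1.29] w 12.7 59.9 12.8
[ 1.11878054 -0.36446636 -0.04187769]
```

```bash
echo '[[[0,0.044,0,0,0,0,5],[0,0,0,0,0,0,5],[0,0,0,0,0,0,5],[0,0,0,0,0,0,5]]]' | python3 nudge.py; python3 -c "
from h import *
to((587,-158.7,130),2.54)"; echo '[[[0,0,0,0,0,0.2,5],[0,0,0,0,0,0.2,5],[0,0,0,0,0,0.2,5],[0,0,0,0,0,0.2,5],[0,0,0,0,0,0,5],[0,0,0,0,0,0,5]]]' | python3 nudge.py;python3 -c "
from h import *
to((587,-158.7,130),2.54)"
```

```text
clock: 13.2
eef_pos: [587.9, -156.2, 130.2]
tool_rot: [3.141, -0.0, 2.542]
force: [0.5, 3.1, 5.7]
width: 13.2
gripper_force: 60.1
tool delta [-0.7 -2.5  0.2] drz 0.002 pos [ 587.9 -156.2  130.2] rot [ 3.141 -0.     2.542] F [0.5 3.1 5.7] Mz -0.001 q1,7 [0.15 1.29] w 13.2 60.1 13.2
clock: 13.8
eef_pos: [587.9, -156.2, 130.3]
tool_rot: [3.141, -0.0, 2.342]
force: [-0.1, 3.5, 4.7]
width: 13.2
gripper_force: 60.3
tool delta [-1.2 -2.4  0.2] drz -0.198 pos [ 587.9 -156.2  130.3] rot [ 3.141 -0.     2.342] F [-0.1  3.5  4.7] Mz 0.035 q1,7 [0.11 1.14] w 13.2 60.3 13.8
```

```bash
T='from h import *
to((587,-158.7,130),2.54)'; echo '[[[0,0,0,0,0,0.4,5],[0,0,0,0,0,0.4,5],[0,0,0,0,0,0.4,5],[0,0,0,0,0,0,5],[0,0,0,0,0,0,5]]]' | python3 nudge.py;python3 -c "$T"; echo '[[[0,0,0,0,0,0.2,5],[0,0,0,0,0,0.2,5],[0,0,0,0,0,0,5],[0,0,0,0,0,0,5]]]' | python3 nudge.py;python3 -c "$T";echo '[[[0,0,0,0,0,0.2,5],[0,0,0,0,0,0.2,5],[0,0,0,0,0,0,5],[0,0,0,0,0,0,5]]]' | python3 nudge.py;python3 -c "$T"
```

```text
clock: 14.3
eef_pos: [588.0, -156.1, 130.3]
tool_rot: [3.141, -0.0, 2.042]
force: [0.0, 3.4, 5.0]
width: 13.0
gripper_force: 60.2
tool delta [-1.9 -2.1  0.3] drz -0.498 pos [ 588.  -156.1  130.3] rot [ 3.141 -0.     2.042] F [0.  3.4 5. ] Mz 0.003 q1,7 [0.06 0.92] w 13.0 60.2 14.3
clock: 14.7
eef_pos: [588.0, -156.0, 130.3]
tool_rot: [3.141, -0.001, 1.942]
force: [-0.0, 3.8, 5.1]
width: 13.3
gripper_force: 60.4
tool delta [-2.1 -1.9  0.3] drz -0.598 pos [ 588.  -156.   130.3] rot [ 3.141e+00 -1.000e-03  1.942e+00] F [-0.   3.8  5.1] Mz 0.062 q1,7 [0.04 0.85] w 13.3 60.4 14.7
clock: 15.1
eef_pos: [588.0, -156.0, 130.3]
tool_rot: [3.141, -0.001, 1.842]
force: [0.5, 3.1, 5.1]
width: 13.6
gripper_force: 60.4
tool delta [-2.3 -1.7  0.3] drz -0.698 pos [ 588.  -156.   130.3] rot [ 3.141e+00 -1.000e-03  1.842e+00] F [0.5 3.1 5.1] Mz -0.003 q1,7 [0.03 0.78] w 13.6 60.4 15.1
```

```bash
T='from h import *
to((587,-158.7,130),2.54)'; for i in 1 ; do echo '[[[0,0,0,0,0,0.2,5],[0,0,0,0,0,0.2,5],[0,0,0,0,0,0,5],[0,0,0,0,0,0,5]]]' | python3 nudge.py>/dev/null;python3 -c "$T";echo '[[[0,0,0,0,0,0.2,5],[0,0,0,0,0,0.2,5],[0,0,0,0,0,0,5],[0,0,0,0,0,0,5]]]' | python3 nudge.py>/dev/null;python3 -c "$T"; done
```

```text
tool delta [-2.5 -1.5  0.2] drz -0.797 pos [ 588.1 -156.   130.3] rot [ 3.141e+00 -1.000e-03  1.743e+00] F [0.9 2.9 5.7] Mz 0.03 q1,7 [0.01 0.7 ] w 13.2 60.4 15.5
tool delta [-2.6 -1.3  0.3] drz -0.897 pos [ 588.1 -156.   130.3] rot [ 3.141e+00 -1.000e-03  1.643e+00] F [0.2 3.9 4.2] Mz 0.209 q1,7 [-0.01  0.63] w 13.0 60.4 15.9
```

```bash
T='from h import *
to((587,-158.7,130),2.54)'; echo '[[[0,0,0,0,0,0,5]]]' | python3 nudge.py>/dev/null;python3 -c "$T"; echo '[[[0,0,0,0,0,0.2,5],[0,0,0,0,0,0,5],[0,0,0,0,0,0,5]]]' | python3 nudge.py>/dev/null;python3 -c "$T";echo '[[[0,0,0,0,0,0.2,5],[0,0,0,0,0,0,5],[0,0,0,0,0,0,5]]]' | python3 nudge.py>/dev/null;python3 -c "$T"
```

```text
tool delta [-2.7 -1.3  0.2] drz -0.897 pos [ 588.1 -156.   130.2] rot [ 3.141e+00 -1.000e-03  1.643e+00] F [0.2 3.7 4.9] Mz 0.169 q1,7 [-0.01  0.63] w 13.4 60.4 16.0
tool delta [-2.7 -1.2  0.3] drz -0.947 pos [ 588.1 -155.9  130.3] rot [ 3.141e+00 -1.000e-03  1.593e+00] F [0.8 3.7 4.9] Mz 0.055 q1,7 [-0.02  0.59] w 13.3 60.4 16.3
tool delta [-2.8 -1.1  0.3] drz -0.997 pos [ 588.2 -155.9  130.3] rot [ 3.141e+00 -1.000e-03  1.543e+00] F [0.5 3.1 5.2] Mz -0.013 q1,7 [-0.02  0.55] w 13.0 60.3 16.6
```

```bash
T='from h import *
to((587,-158.7,130),2.54)'; echo '[[[0,0,0,0,0,0.2,5],[0,0,0,0,0,0,5],[0,0,0,0,0,0,5]]]' | python3 nudge.py>/dev/null;python3 -c "$T";echo '[[[0,0,0,0,0,0.2,5],[0,0,0,0,0,0,5],[0,0,0,0,0,0,5]]]' | python3 nudge.py>/dev/null;python3 -c "$T";  echo '[[[0,0,0,0,0,0.2,5],[0,0,0,0,0,0,5],[0,0,0,0,0,0,5]]]' | python3 nudge.py>/dev/null;python3 -c "$T"
```

```text
tool delta [-2.9 -0.9  0.2] drz -1.047 pos [ 588.2 -155.9  130.3] rot [ 3.141e+00 -1.000e-03  1.493e+00] F [0.2 3.6 4.9] Mz -0.012 q1,7 [-0.03  0.52] w 12.9 60.2 16.9
tool delta [-2.9 -0.8  0.3] drz -1.097 pos [ 588.2 -155.9  130.3] rot [ 3.141e+00 -1.000e-03  1.443e+00] F [0.4 3.3 5.9] Mz 0.023 q1,7 [-0.04  0.48] w 13.5 60.3 17.2
tool delta [-3.  -0.7  0.3] drz -1.147 pos [ 588.2 -155.9  130.3] rot [ 3.141e+00 -1.000e-03  1.393e+00] F [1.8 3.2 4.9] Mz 0.011 q1,7 [-0.05  0.44] w 13.1 60.3 17.5
```

```bash
T='from h import *
to((587,-158.7,130),2.54)'; echo '[[[0,0,0,0,0,0.2,5],[0,0,0,0,0,0,5],[0,0,0,0,0,0,5]]]' | python3 nudge.py>/dev/null;python3 -c "$T";echo '[[[0,0,0,0,0,0.2,5],[0,0,0,0,0,0,5],[0,0,0,0,0,0,5]]]' | python3 nudge.py>/dev/null;python3 -c "$T";  echo '[[[0,0,0,0,0,0.2,5],[0,0,0,0,0,0,5],[0,0,0,0,0,0,5]]]' | python3 nudge.py>/dev/null;python3 -c "$T"
```

```text
tool delta [-3.  -0.6  0.3] drz -1.197 pos [ 588.2 -155.9  130.3] rot [ 3.141e+00 -1.000e-03  1.343e+00] F [0.5 3.8 5.1] Mz 0.009 q1,7 [-0.06  0.41] w 12.8 60.3 17.8
tool delta [-3.  -0.5  0.3] drz -1.247 pos [ 588.3 -155.9  130.3] rot [ 3.141e+00 -1.000e-03  1.293e+00] F [0.2 3.7 5.6] Mz 0.04 q1,7 [-0.06  0.37] w 13.4 60.3 18.1
tool delta [-3.1 -0.3  0.3] drz -1.297 pos [ 588.3 -155.9  130.3] rot [ 3.141e+00 -1.000e-03  1.243e+00] F [1.2 4.3 5.2] Mz 0.035 q1,7 [-0.07  0.33] w 13.2 60.4 18.4
```

Torque rose to 0.19 near -0.9 and then dropped, as a click would. Letting go to look at the mark against the tick.

In the tool's units: -45 mm is -0.9, -40 mm is -0.8.

```bash
echo '[[[0,0,0,0,0,0,40],[0,0,0,0,0,0,50],[0,0,0,0,0,0,50],[0,0,0,0,0,0,50],[0,0,-0.4,0,0,0,50],[0,0,-0.8,0,0,0,50],[0,0,-0.8,0,0,0,50],[0,-0.9,0,0,0,0,50],[0,-0.9,0,0,0,0,50],[0,-0.9,0,0,0,0,50],[0,-0.9,0,0,0,0,50],[0,0,0,0,0,0,50]]]' | python3 nudge.py; python3 -c "
from h import *
ims=[vision.get_image('top') for _ in range(6)]; t=np.mean(ims,0).astype(np.uint8)
si=np.mean([vision.get_image('side') for _ in range(4)],0).astype(np.uint8)
o=np.zeros((520,800,3),np.uint8)
o[:400,:400]=cv2.resize(t[194:234,339:379],None,fx=10,fy=10,interpolation=cv2.INTER_CUBIC)
o[:480,400:]=cv2.resize(si[170:218,318:358],None,fx=10,fy=10,interpolation=cv2.INTER_CUBIC)
cv2.imwrite('pics/k1.png',o)"
```

```text
clock: 19.6
eef_pos: [409.6, -96.2, 229.0]
tool_rot: [-3.132, -0.002, 1.241]
force: [-0.2, 0.3, 0.6]
width: 50.0
gripper_force: 0.0
```

View pics/k1.png

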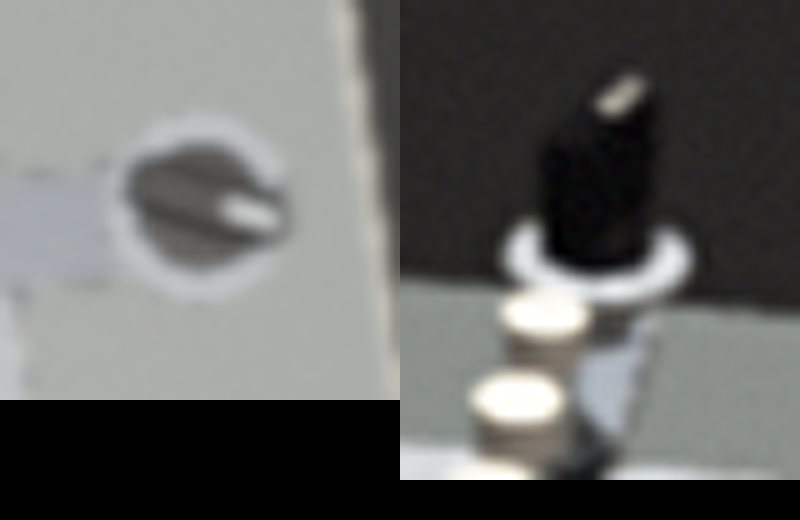

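Mark now points right and slightly down, from (200,205) towards (250,215), so the knob turned about 1.27 rad. The ring looks interrupted near (285,190), which may be the tick. I'll sample the collar ring numerically.

```bash
python3 -c "
from h import *
np.set_printoptions(linewidth=200)
t=np.mean([vision.get_image('top') for _ in range(8)],0).mean(2).astype(np.float32)
i0=cv2.imread('pics/top0.png').mean(2).astype(np.float32)
c=np.array([586.8,-158.9])
ths=np.arange(0,-3.14,-0.1)
def samp(im,r,z):
  p=proj('top',[[c[0]+r*np.cos(a),c[1]+r*np.sin(a),z] for a in ths]).astype(np.float32)
  return cv2.remap(im,p[:,0].copy(),p[:,1].copy(),cv2.INTER_LINEAR).ravel().astype(int)
print(np.round(ths,1))
for r in(21,23,25): print(r,'now',samp(t,r,101));print(r,'ini',samp(i0,r,101))
print('mark14',samp(t,14,142));print('ini   ',samp(i0,14,142))
print(proj('top',[[586.8,-158.9,101],[586.8,-158.9,142]]))
o=cv2.resize(np.clip((t[200:230,343:373]-60)*1.6,0,255).astype(np.uint8),None,fx=18,fy=18,interpolation=cv2.INTER_CUBIC)
cv2.imwrite('pics/k2.png',o)"
```

```text
[ 0.  -0.1 -0.2 -0.3 -0.4 -0.5 -0.6 -0.7 -0.8 -0.9 -1.  -1.1 -1.2 -1.3 -1.4 -1.5 -1.6 -1.7 -1.8 -1.9 -2.  -2.1 -2.2 -2.3 -2.4 -2.5 -2.6 -2.7 -2.8 -2.9 -3.  -3.1]
21 now [187 187 187 188 187 187 188 188 188 189 187 181 167 147 127 129 139 149 153 138 134 138 161 173 183 185 187 189 188 188 188 186]
21 ini [183 180 167 144 124 140 155 150 136 131 153 175 184 184 183 186 187 186 184 186 187 186 187 186 189 188 188 191 190 190 187 182]
23 now [191 191 191 189 188 189 185 187 187 187 188 181 169 156 146 142 142 143 141 137 147 159 175 183 186 189 188 189 191 191 191 190]
23 ini [187 186 181 158 136 130 141 143 129 137 161 175 181 183 185 187 188 187 184 181 185 186 186 186 188 191 189 190 193 193 191 189]
25 now [184 184 183 183 182 180 178 179 181 181 180 176 169 163 160 159 156 154 152 152 161 170 176 180 182 182 182 183 185 186 187 185]
25 ini [180 180 177 164 148 142 143 145 145 151 163 173 175 176 178 180 181 180 178 177 180 180 180 181 182 183 183 184 186 188 188 186]
mark14 [125 131 133 140 144 150 155 156 160 159 156 152 144 133 114 116 134 156 181 183 173 149 121  99  95  91  94  98 100  99  98  98]
ini    [105 107 111 134 159 170 173 161 144 132 141 149 155 157 150 147 145 147 150 148 144 140 135 131 126 118 115 110 108 104 101  98]
[[358.97124956 214.17974586]
 [359.93314243 213.60429331]]
```

View pics/k2.png

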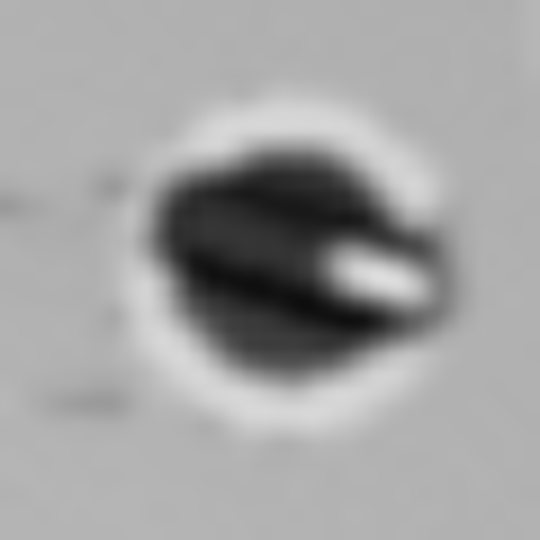

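The mark moved from -0.58 to -1.87, and the extra dark notch on the ring at (435,240), about yaw -1.38, is the tick. That is a lag of about 0.5 rad, which fits one click with the screw home. To confirm it is fully in the notch, I'll regrip and feel for a torque rise in small steps.

Units first: shifts go in shares of 50 mm and turns go in units of 0.25 rad. So 45 mm is 0.9.

```bash
python3 -c "
from h import *
to((588.2,-156,230),1.243)"; echo '[[[0,0.9,0,0,0,0,50],[0,0.9,0,0,0,0,50],[0,0.9,0,0,0,0,50],[0,0.9,0,0,0,0,50],[0,0,0,0,0,0,50],[0,0,0,0,0,0,50],[0,0,0,0,0,0,50],[0,0,0,0,0,0,50]]]' | python3 nudge.py; python3 -c "
from h import *
to((588.2,-156,130),1.243)"
```

```text
tool delta [  0.8 180.2  -0.2] drz -0.001 pos [417.4 -98.6 229.8] rot [-3.142 -0.     1.242] F [ 0.2  0.2 -0.4] Mz -0.004 q1,7 [-0.28  0.24] w 50.1 0.0 20.5
clock: 21.3
eef_pos: [586.6, -156.3, 230.0]
tool_rot: [-3.141, -0.001, 1.241]
force: [-0.9, 1.3, -0.3]
width: 50.3
gripper_force: 0.0
tool delta [  0.7   1.5 100. ] drz -0.002 pos [ 586.6 -156.3  230. ] rot [-3.141e+00 -1.000e-03  1.241e+00] F [-0.9  1.3 -0.3] Mz -0.004 q1,7 [-0.12  0.26] w 50.3 0.0 21.3
```

```bash
T='from h import *
to((588.2,-156,130),1.243)'; echo '[[[0.014,0.03,0.8,0,0,0,50],[0,0,0.8,0,0,0,50],[0,0,0.4,0,0,0,50],[0,0,0,0,0,0,40],[0,0,0,0,0,0,25],[0,0,0,0,0,0,10],[0,0,0,0,0,0,5],[0,0,0,0,0,0,5],[0,0,0,0,0,0,5],[0,0,0,0,0,0,5]]]' | python3 nudge.py; python3 -c "$T";echo '[[[0,0,0,0,0,0,5],[0,0,0,0,0,0,5]]]' | python3 nudge.py>/dev/null;  python3 -c "$T";echo '[[[0,0,0,0,0,0.12,5],[0,0,0,0,0,0,5],[0,0,0,0,0,0,5]]]' | python3 nudge.py>/dev/null;  python3 -c "$T"
```

```text
clock: 22.3
eef_pos: [588.7, -156.3, 131.6]
tool_rot: [-3.141, -0.001, 1.242]
force: [-4.6, 1.7, 6.4]
width: 12.9
gripper_force: 59.4
tool delta [ 0.2 -0.6  1.7] drz -0.001 pos [ 588.7 -156.3  131.6] rot [-3.141e+00 -1.000e-03  1.242e+00] F [-4.6  1.7  6.4] Mz 0.022 q1,7 [-0.08  0.33] w 12.9 59.4 22.3
tool delta [ 0.2 -0.6  1.7] drz -0.001 pos [ 588.7 -156.4  131.7] rot [-3.141e+00 -1.000e-03  1.242e+00] F [-5.2  1.3  7.9] Mz 0.018 q1,7 [-0.08  0.33] w 12.8 59.4 22.5
tool delta [ 0.2 -0.6  1.7] drz -0.031 pos [ 588.7 -156.4  131.7] rot [-3.141e+00 -1.000e-03  1.212e+00] F [-4.8  2.1  7. ] Mz 0.121 q1,7 [-0.08  0.31] w 13.3 59.5 22.8
```

A 0.03 rad turn gives 0.12 N m, so the knob is seated in its notch with the screw home: one click. Back off that 0.03 rad and release.

In the tool's units: -45 mm is -0.9, -40 mm is -0.8, -0.03 rad is -0.12.

```bash
echo '[[[0,0,0,0,0,-0.12,5],[0,0,0,0,0,0,5],[0,0,0,0,0,0,40],[0,0,0,0,0,0,50],[0,0,0,0,0,0,50],[0,0,-0.4,0,0,0,50],[0,0,-0.8,0,0,0,50],[0,0,-0.8,0,0,0,50],[0,-0.9,0,0,0,0,50],[0,-0.9,0,0,0,0,50],[0,-0.9,0,0,0,0,50],[0,-0.9,0,0,0,0,50]]]' | python3 nudge.py; echo '[[[0,0,0,0,0,0,50],[0,0,0,0,0,0,50],[0,0,0,0,0,0,50]]]' | python3 nudge.py; python3 -c "
from h import *
o=np.zeros((400,800,3),np.uint8)
o[:,:320]=cv2.resize(vision.get_image('top')[190:240,350-20:370],None,fx=8,fy=8,interpolation=cv2.INTER_CUBIC)
o[:,320:]=cv2.resize(vision.get_image('side')[170:270,280:400],None,fx=4,fy=4,interpolation=cv2.INTER_CUBIC)
cv2.imwrite('pics/f.png',o)"
```

```text
clock: 24.0
eef_pos: [417.8, -98.0, 230.0]
tool_rot: [3.14, -0.0, 1.242]
force: [0.4, 0.3, -0.2]
width: 50.2
gripper_force: 0.0
clock: 24.3
eef_pos: [420.9, -98.9, 230.3]
tool_rot: [3.139, 0.0, 1.242]
force: [0.7, -0.2, -0.6]
width: 49.7
gripper_force: 0.0
```

View pics/f.png

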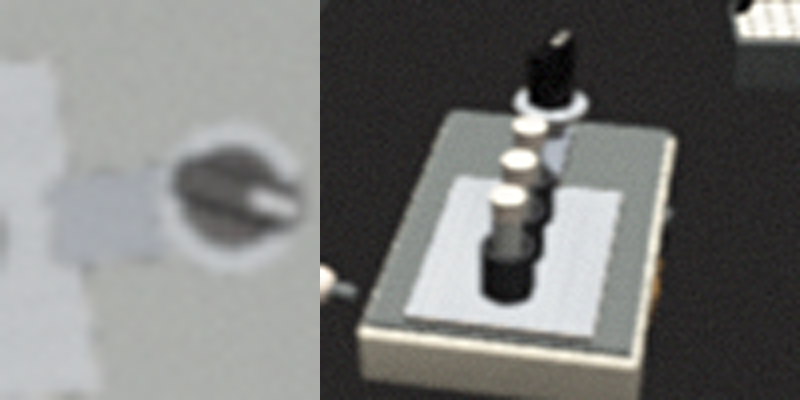

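The three caps are in line at (531,127), (519,161) and (508,198). The knob mark is unchanged at about (270,203), and the gripper is clear of everything.

```bash
python3 -c "
from cell import ctrl, vision
print(ctrl.finish_job())"
```

```text
the job is handed in; nothing more can be done
None
```

The tube stands fully down in the empty cup, the clamp is tightened to what I read as one click (a torque peak near 0.2 N m, then the collar tick about 0.5 rad behind the mark), and I handed the job in at about 24 s with the gripper clear; no result came back, and I took no final picture of the bottle, tip box and pipette, which the arm was never sent near at their height.

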